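# Clamp the jar and unscrew its cap

## Task

Swing the red-knobbed lever of the jar clamp fully closed so that the jar is held fast, then unscrew the orange cap anticlockwise, turning it no further than it needs to come free of the threads (about a sixth of a turn). Lift it straight off and finish still holding it level, two to three centimetres clear above the jar's mouth. The jar stays clamped, unturned and standing in the clamp, and the other things on the worktop are left where they are.

Things in the scene. Friction and masses are not known exactly. Their poses are not given: they have to be found in the camera images.
- jar_clamp: Jar clamp fixed to the worktop, wooden base 120x190x12 mm. Origin on the worktop under the jar; x points away from the robot, within 0.3 rad. In its axes: fixed fence on the +y side (springy rubber pad, face at y = +32 mm), sliding jaw on the -y side, lever beyond the jaw. Both reach 58 mm above the worktop. A wall cabinet hangs 0.45 m above the worktop from 0.57 m ahead of the base.
- lever (a joint): Cam lever with a vertical axis: 0 to 0.12 rad at the start (open), 1.15 rad at its end stop (fully closed). Grows clockwise seen from above, the knob swinging to the robot side of the pivot. 6 N at the knob moves it, rising to about 11 N from 0.86 rad on, where the jar starts to press the pad; it stays where it is left. Closing slides the jar up to 9 mm to the fence side and squares it.
- jaw: The clamp's sliding jaw, aluminium with a rubber face, 84 mm wide, driven by the lever 10.4 mm per rad. Origin as the clamp's when the lever is fully open.
- lever_knob (a point): Top centre of the lever's red upright knob, a round post 18 mm in diameter, top 87 mm above the worktop, straight sides for 30 mm below that. It runs on a circle of 55 mm radius about lever_pivot; fully open it lies 110 degrees clockwise of the clamp's x axis from there, closed 176.
- lever_pivot (a point): The lever's vertical turning axis, 47 mm above the worktop (at x = 0, y = -88 mm of the clamp).
- jar: Loose square blue jar, 0.25 to 0.5 kg: body 64x64x66 mm, low shoulder up to 72 mm, round neck (41 mm, with threads 51 mm) up to the rim at 98 mm. Origin at the centre of its underside, z up. It stands on the clamp's base (underside 12 mm above the worktop) between fence and jaw. Its mouth is over its origin.
- cap: Orange round screw cap, fluted skirt, 58 mm outer diameter, 21 mm high, 60 g. Origin at the centre of its lower edge, z up; on the jar this edge is 82 mm above the jar's underside (94 mm above the worktop). A sprung seal holds it tight: about 0.3 to 0.6 N m to turn. A white line on its top runs from the middle along its +x axis.
- cap_top (a point): Centre of the cap's top, 21 mm above its lower edge. Fully tight, the cap's x axis is the jar's; it starts 0 to 0.2 rad anticlockwise (seen from above) of that. Turned anticlockwise it rises about 1 mm, comes free at 0.95 rad from the jar's x axis and then lifts straight off, up to 1.4 rad; turning on, it runs against the next threads at 1.7 rad.
- spotted_mug: Bystander: white mug with yellow dots, 87 x 121 x 97 mm, right of the clamp. Origin under its middle.
- food_tin: Bystander: small food tin, 75 mm across, 58 mm high. Origin under its middle.
- pepper_jar: Bystander: spice jar with black cap, 41 mm across, 105 mm high. Origin under its middle.
- honey_pot: Bystander: turned wooden pot, 76 mm across, 82 mm high. Origin under its middle.
- glass_dish: Bystander: small pale dish, 89 mm across, 34 mm high. Origin under its middle.
- teaspoon: Bystander: teaspoon lying flat, 130 x 27 x 11 mm. Origin under its middle.
Things that resemble listed ones, but are neither listed nor needed, are in the scene too. Of the things that look like the cap, the smaller one is meant.

How it is judged:
By the outcome, as a careful person would: the job done as asked, in the order asked, and still so for the second after the job is handed in, while the arm keeps its last pose, push and grip.
It also fails if it takes over 43 s, if anything falls off the work surface, if the arm or the gripper's body presses on something with over 40 N, if the wrist force passes 120 N, or if a joint passes its speed limit or range.

## Robot

A 7-joint arm with a two-finger parallel gripper is mounted at the origin on a cart in front of the work surface, level with it; the furniture and walls round the work are solid. World frame = base frame: x ahead of the robot, y to its left, z up, the work surface at z = 0. Lengths are in m, angles in rad, forces in N, time in s.
With the tool pointing down it reaches from about 0.425 to 1.025 m from the base axis. Payload 9.4 kg.
Tool frame: the origin (TCP) lies at the very end of the fingers, on their centre line; the grasp point (between the pads) lies 19 mm behind it; z points along the fingers, y is the line along which they close (so a half turn about z gives the same grasp; the last joint's range is limited). The gripper opens to 93 mm and grips with 3 to 60 N. Pads are 15 mm wide; open, the fingers measure 128 mm over their backs; the gripper's body (75 mm by 188 mm) begins 65 mm behind the grasp point.
Start: joints at [1.029, 0.599, -0.003, 1.599, 0.002, 0.943, -0.08], TCP at [0.325, -0.648, 0.219] pointing down, gripper open.
Joint ranges: [-2.57, 2.57], [-0.35, 1.97], [-1.29, 1.29], [0.11, 2.56], [-1.05, 4.19], [0.11, 1.86], [-2.63, 2.63]. Speed limits (rad/s): [2.22, 2.22, 3.01, 3.01, 3.14, 3.14, 3.14].

## Interface

Orientations are given as a unit quaternion [x, y, z, w].
In Python, from station import get_obs, capture, job_done, cut_out gives the robot as it stands. The module is installed in compiled form; this text tells all that it offers.
- The arm moves only by the shell command python3 -m jog 'ROWS'. ROWS is JSON, a list of rows, each a list of 5 numbers: the opening, from 0 (shut) to 1 (fully open), then the shift along the tool's x, y, z in cm, then the turn about the tool's z in degrees. A call has 1 to 5 rows; each row shifts and turns the commanded pose from where the row before left it, along the tool's axes as they then stand; what a row does not reach is not made up. A row lasts 1/12 s, in which the tool goes at most 41.7 mm and 7.16 degrees, less where a joint would pass 70% of its speed; a pose out of reach is approached as far as the arm can. A call is refused whole if a number of a shift passes 4.17 or a number of a turn 7.16, either way. A call with a gripper value outside its range is refused whole. The fingers move at their own pace and stop on an object; the grip force is fixed at half the most. Time passes only in rows, so rows that do not move let the fingers close. It gives the time, the measured TCP pose, the force, the opening and the grip force at its end, in the units of the state.
- get_obs(): the state, without advancing time (a new reading comes with each control period).
- capture(name): name is "scene" or "top" or "wrist"; returns a dict with "img" (400x640x3 uint8, red, green, blue), "range_z" (400x640 float32, m along the optical axis (not along the pixel's ray), 0 where there is no reading), "intrinsics" (3x3 intrinsics, pixels), "R" (3x3) and "t" (3): a world point X has camera coordinates R X + t. Camera axes: x right, y down, z forward; pixel columns grow to the right and rows downward; lengths in m; the calibration is good to about 2 mm. A picture is of the moment at which its call begins.
- job_done(): hands the job in; it is judged then, once.
Trained networks look in the newest picture that a camera, given by its name, has taken for a name from the list of things; names that differ only in an ending like _2 or _b are one class to them, and where a whole thing is asked for, a point or a joint stands for the part that bears it (a point fixed in the world has none). Each returns a list of dicts, best first, with "p" (0 to 1); they miss things now and then, are a little off and sometimes report something else, mostly with a low value. They report only what shows in the picture. A call takes as long as a camera call. They do not tell look-alikes from the thing itself.
- cut_out(camera, label): "mask" (400x640 bool, what is visible of it) and "rect" ([centre column, centre row, width, height] in pixels, round what is visible of it).
The state is a dict: "clock": time; "q": joint angles; "qvel": joint speeds; "joint_torque": joint torques, N m; "position": TCP position; "tcp_rot": TCP orientation; "contact_force": force on the tool from outside, world axes, zero at the start; "torque": the same for the moment, N m; "width": opening from 0.0 (shut) to 1.0 (fully open); "gripper_force": force on a finger pad.
Only numpy, scipy, OpenCV 4.12 (cv2) and the standard library are available. Lean on these libraries where they do the work, as an engineer would, in place of code of your own. Each camera call takes 0.05 s, during which the arm holds its last target. There are 200 camera calls.

## Working session

There is one attempt and no reset: what is moved stays moved. The work goes in short steps, Python scripts to look and compute and a shell command to move; the robot and the scene stay as the last step left them, time stands still between calls to the robot, and variables do not carry over. Pictures are saved under pics/ and viewed, at most 10 in all, crops included, and the job is handed in when it is done.

```bash
mkdir -p pics; cat > h.py <<'E'
import numpy as np, cv2
from station import get_obs, capture, job_done, cut_out
def pts(c,mask=None):
    z=c["range_z"]; v,u=np.nonzero((z>0)&(mask if mask is not None else True))
    K=c["intrinsics"]; d=z[v,u]
    P=np.stack([(u-K[0,2])/K[0,0]*d,(v-K[1,2])/K[1,1]*d,d],1)
    return (P-c["t"])@c["R"], u, v
def save(c,n,box=None,s=1):
    im=c["img"][:,:,::-1]
    if box: im=im[box[1]:box[3],box[0]:box[2]]
    cv2.imwrite("pics/"+n,cv2.resize(im,None,fx=s,fy=s,interpolation=cv2.INTER_CUBIC))
E
python3 - <<'E'
from h import *
print(get_obs())
for cam in ["top","scene"]:
    c=capture(cam); save(c,cam+"1.png")
    for l in ["jar_clamp","lever_knob","cap","jar","jaw","spotted_mug","food_tin","pepper_jar","honey_pot","glass_dish","teaspoon"]:
        for r in cut_out(cam,l)[:2]:
            if r["p"]<.3: continue
            P,u,v=pts(c,r["mask"]); 
            if len(P)<5: continue
            h=np.percentile(P[:,2],95); T=P[P[:,2]>h-.006]
            print(cam,l,round(r["p"],2),np.round(r["rect"]),"med",np.round(np.median(P,0),3),"ztop",round(h,3),"topc",np.round((T.min(0)+T.max(0))/2,3),"ext",np.round(np.ptp(T,0),3))
E
```

```text
{'clock': 0.0, 'q': array([ 1.02933075,  0.60014807, -0.00251569,  1.60009733,  0.00180002,
        0.94291159, -0.07978703]), 'qvel': array([ 0.00070893,  0.00050403, -0.00103818, -0.00045837,  0.0009112 ,
       -0.00080641,  0.00087751]), 'joint_torque': array([-2.49414361e-04, -7.65069079e+01,  1.49738017e+00, -2.52356225e+01,
       -5.24247391e-02,  1.69138931e-02,  1.37978432e-04]), 'position': array([ 0.32470963, -0.64768607,  0.21775542]), 'tcp_rot': array([ 9.73114506e-01,  2.30320533e-01, -2.56213764e-04, -7.38039840e-04]), 'contact_force': array([-0.47230837,  0.79915777, -1.06753636]), 'torque': array([-0.0178633 ,  0.02212677, -0.03506354]), 'gripper_force': 0.0, 'width': 0.9971314241189755}
top jar_clamp 0.78 [348. 197.  63.  30.] med [ 0.465 -0.012  0.015] ztop 0.06 topc [ 0.476 -0.008  0.074] ext [0.09  0.2   0.039]
top jar_clamp 0.62 [370. 195.  22.   8.] med [ 0.484 -0.06   0.055] ztop 0.089 topc [ 0.472 -0.105  0.089] ext [0.01  0.01  0.009]
top cap 0.78 [403. 199.  25.  24.] med [ 0.491 -0.206  0.029] ztop 0.037 topc [ 0.497 -0.206  0.037] ext [0.076 0.076 0.012]
[... 2466 characters left out ...]
top 0.107 topc [ 0.375 -0.362  0.107] ext [0.038 0.043 0.011]
scene honey_pot 0.73 [432. 168.  17.  25.] med [ 0.366 -0.352  0.069] ztop 0.107 topc [ 0.375 -0.362  0.107] ext [0.039 0.043 0.011]
scene honey_pot 0.63 [202. 259.  20.  31.] med [0.49  0.49  0.055] ztop 0.076 topc [0.505 0.487 0.077] ext [0.04  0.036 0.015]
scene glass_dish 0.69 [235. 273.  30.  26.] med [0.413 0.426 0.016] ztop 0.035 topc [0.403 0.428 0.035] ext [0.09  0.086 0.013]
scene teaspoon 0.71 [283. 258.   7.  32.] med [0.349 0.279 0.005] ztop 0.012 topc [0.369 0.266 0.011] ext [0.096 0.074 0.009]
scene teaspoon 0.66 [324. 190.  21.  14.] med [0.471 0.035 0.114] ztop 0.12 topc [0.476 0.033 0.12 ] ext [0.053 0.055 0.011]
```

```bash
python3 - <<'E'
from h import *
c=capture("top"); save(c,"top2.png",(180,140,480,250),2.6)
P,u,v=pts(c)
img=c["img"].reshape(-1,3); 
m=(P[:,2]>.007)&(P[:,2]<.017)&(abs(P[:,0]-.47)<.13)&(abs(P[:,1]+.01)<.16)
print("base",cv2.minAreaRect(P[m][:,:2].astype(np.float32)*1000))
c2=capture("scene"); save(c2,"scene2.png",(180,120,480,300),2.6)
Q,_,_=pts(c2)
A=np.vstack([P,Q])
for n,p in (("top",P),("scene",Q)):
    m=(p[:,2]>.07)&(p[:,2]<.095)&(abs(p[:,0]-.47)<.05)&(abs(p[:,1]+.11)<.05)
    k=p[m]; print(n,"knob",len(k),np.round(k.mean(0),4),np.round(k.min(0),4),np.round(k.max(0),4))
    m=(p[:,2]>.11)&(p[:,2]<.13)&(abs(p[:,0]-.47)<.05)&(abs(p[:,1]-.03)<.05)
    k=p[m]; print("cap",len(k),np.round(k.mean(0),4),cv2.minEnclosingCircle(k[:,:2].astype(np.float32)*1000))
    m=(p[:,2]>.05)&(p[:,2]<.066)&(abs(p[:,0]-.47)<.09)&(abs(p[:,1])<.16)
    k=p[m]
    for s in (k[k[:,1]>.05],k[(k[:,1]<0)]): print("z58",len(s),cv2.minAreaRect(s[:,:2].astype(np.float32)*1000))
E
```

```text
base ((470.8543701171875, -9.836700439453125), (318.827392578125, 259.3788146972656), 89.40917205810547)
top knob 27 [ 0.4728 -0.1054  0.0822] [ 0.4637 -0.1152  0.0726] [ 0.482  -0.0972  0.0903]
cap 192 [0.4761 0.0309 0.1156] ((477.87957763671875, 31.286680221557617), 30.18081283569336)
z58 128 ((474.2174377441406, 78.3944091796875), (82.72456359863281, 34.04409408569336), 15.086523056030273)
z58 147 ((470.87530517578125, -47.6776123046875), (118.17901611328125, 73.79790496826172), 68.0914077758789)
scene knob 27 [ 0.4727 -0.1047  0.0816] [ 0.4654 -0.114   0.0701] [ 0.4814 -0.099   0.092 ]
cap 169 [0.4759 0.0308 0.1152] ((475.6180419921875, 28.50836181640625), 30.998249053955078)
z58 150 ((472.6842041015625, 72.78028869628906), (82.81903076171875, 33.8054313659668), 8.322013854980469)
z58 108 ((480.1192626953125, -50.834049224853516), (56.229942321777344, 105.10497283935547), 14.358759880065918)
```

View pics/top2.png

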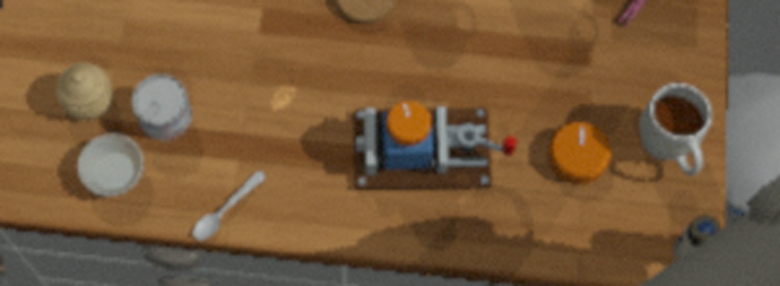

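View pics/scene2.png

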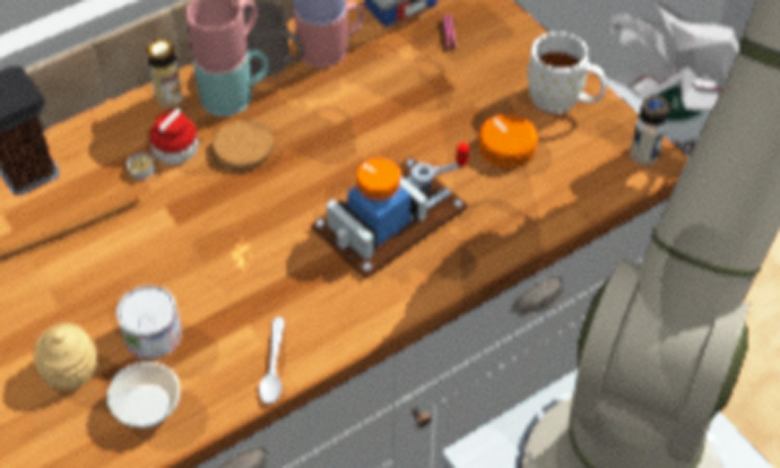

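```bash
python3 - <<'E'
from h import *
for cam in ("top","scene"):
    c=capture(cam); P,u,v=pts(c)
    hsv=cv2.cvtColor(c["img"],cv2.COLOR_RGB2HSV)[v,u]; 
    m=(abs(P[:,0]-.46)<.09)&(abs(P[:,1]+.0)<.14)&(P[:,2]<.02)&(hsv[:,2]<105)&(P[:,2]>.006)
    k=P[m][:,:2]
    print(cam,m.sum(),cv2.minAreaRect(k.astype(np.float32)*1000), np.round(P[m][:,2].mean(),4))
    # refine: fit 120x190 rect by edge (front/robot edge line, from column mins)
    from scipy.optimize import minimize
    f=[]
    for y in np.arange(-.1,.09,.008):
        s=k[abs(k[:,1]-y)<.004]
        if len(s): f.append((y,s[:,0].min()))
    f=np.array(f); print(np.round(f,3).tolist()); p=np.polyfit(f[2:-2,0],f[2:-2,1],1); print("front edge",p)
    hub=(P[:,2]>.045)&(P[:,2]<.075)&(P[:,1]<-.03)&(P[:,1]>-.085)&(abs(P[:,0]-.48)<.06)
    print("hub/jaw",np.round(P[hub][:,:3],3).tolist()[::3])
E
```

```text
top 687 ((449.3538513183594, 22.937301635742188), (177.28231811523438, 224.58969116210938), 6.05763053894043) 0.0122
[[-0.1, 0.373], [-0.092, 0.378], [-0.084, 0.376], [-0.076, 0.387], [-0.068, 0.376], [-0.06, 0.434], [-0.052, 0.429], [-0.044, 0.381], [-0.036, 0.431], [-0.028, 0.426], [-0.02, 0.426], [-0.012, 0.379], [-0.004, 0.423], [0.004, 0.423], [0.012, 0.42], [0.02, 0.422], [0.028, 0.42], [0.036, 0.418], [0.044, 0.416], [0.052, 0.416], [0.06, 0.414], [0.068, 0.415], [0.076, 0.412], [0.084, 0.411]]
front edge [0.1644279  0.41295988]
hub/jaw [[0.504, -0.048, 0.061], [0.503, -0.045, 0.055], [0.503, -0.055, 0.057], [0.501, -0.042, 0.049], [0.501, -0.052, 0.051], [0.503, -0.063, 0.05], [0.496, -0.046, 0.053], [0.493, -0.056, 0.063], [0.492, -0.043, 0.052], [0.494, -0.053, 0.05], [0.49, -0.036, 0.046], [0.486, -0.05, 0.059], [0.492, -0.061, 0.048], [0.482, -0.046, 0.057], [0.487, -0.057, 0.048], [0.489, -0.068, 0.048], [0.48, -0.043, 0.053], [0.481, -0.054, 0.053], [0.484, -0.068, 0.05], [0.484, -0.078, 0.053], [0.478, -0.051, 0.051], [0.481, -0.075, 0.05], [0.479, -0.083, 0.048]]
scen
[... 364 characters left out ...]
.036, 0.418], [0.044, 0.418], [0.052, 0.416], [0.06, 0.418], [0.068, 0.414], [0.076, 0.412], [0.084, 0.412]]
front edge [-0.12452679  0.42358884]
hub/jaw [[0.507, -0.059, 0.053], [0.504, -0.053, 0.055], [0.5, -0.063, 0.052], [0.504, -0.048, 0.052], [0.498, -0.057, 0.052], [0.492, -0.066, 0.052], [0.488, -0.076, 0.049], [0.503, -0.043, 0.051], [0.497, -0.052, 0.051], [0.482, -0.054, 0.064], [0.484, -0.069, 0.052], [0.476, -0.077, 0.054], [0.497, -0.043, 0.051], [0.491, -0.052, 0.051], [0.484, -0.06, 0.052], [0.497, -0.038, 0.049], [0.486, -0.044, 0.056], [0.48, -0.053, 0.056], [0.494, -0.037, 0.047], [0.484, -0.042, 0.053], [0.475, -0.05, 0.057], [0.482, -0.042, 0.05], [0.473, -0.048, 0.054]]
```

```bash
python3 -m jog '[[1,0,0,0,6.65],[1,0,0,0,6.65],[1,0,0,0,6.65],[1,0,0,0,6.65]]'
for i in 1 2 3 4; do python3 -m jog '[[1,0.74,-2.7,0,0],[1,0.74,-2.7,0,0],[1,0.74,-2.7,0,0],[1,0.74,-2.7,0,0],[1,0.74,-2.7,0,0]]'; done
python3 -m jog '[[1,0,0,0,0],[1,0,0,0,0]]'
python3 - <<'E'
from h import *
o=get_obs(); print(o["q"])
c=capture("wrist"); save(c,"w1.png")
P,u,v=pts(c)
m=(P[:,2]>.078)&(P[:,2]<.095)&(abs(P[:,0]-.47)<.05)&(abs(P[:,1]+.11)<.05)
k=P[m]; print("knob",len(k),k.mean(0) if len(k) else 0,k.min(0),k.max(0))
m=(P[:,2]>.11)&(P[:,2]<.125)&(abs(P[:,0]-.47)<.06)&(abs(P[:,1]-.03)<.06)
k=P[m]; print("cap",len(k), len(k) and cv2.minEnclosingCircle(k[:,:2].astype(np.float32)*1000))
E
```

```text
clock: 1.73
position: [0.3249, -0.6481, 0.2187]
tcp_rot: [1.0, -0.003, 0.0, 0.0]
contact_force: [-0.1, 0.1, 0.2]
width: 1.002
gripper_force: 0.0
clock: 2.15
position: [0.3621, -0.5118, 0.2187]
tcp_rot: [1.0, 0.0, 0.0, 0.0]
contact_force: [1.3, -0.1, 0.2]
width: 0.994
gripper_force: 0.0
clock: 2.57
position: [0.3991, -0.3768, 0.2188]
tcp_rot: [1.0, 0.0, 0.0, 0.0]
contact_force: [-0.1, 0.6, 0.9]
width: 0.999
gripper_force: 0.0
clock: 2.98
position: [0.436, -0.2418, 0.2189]
tcp_rot: [1.0, 0.0, 0.0, 0.0]
contact_force: [0.4, 0.6, 0.1]
width: 1.003
gripper_force: 0.0
clock: 3.4
position: [0.473, -0.1067, 0.2189]
tcp_rot: [1.0, 0.0, 0.0, 0.0]
contact_force: [0.9, -1.0, -0.0]
width: 1.001
gripper_force: 0.0
clock: 3.57
position: [0.4732, -0.1065, 0.2187]
tcp_rot: [1.0, 0.002, 0.0, -0.0]
contact_force: [-0.4, -1.0, 0.1]
width: 0.999
gripper_force: 0.0
[ 0.05060353  0.31386246  0.06974943  2.13997312 -0.03422326  0.68843534
 -1.42338549]
knob 238 [ 0.47901059 -0.10740955  0.0858767 ] [ 0.46977742 -0.11613368  0.07808475] [ 0.48684876 -0.09864953  0.08930408]
cap 3074 ((480.60614013671875, 29.780485153198242), 29.620403289794922)
```

View pics/w1.png

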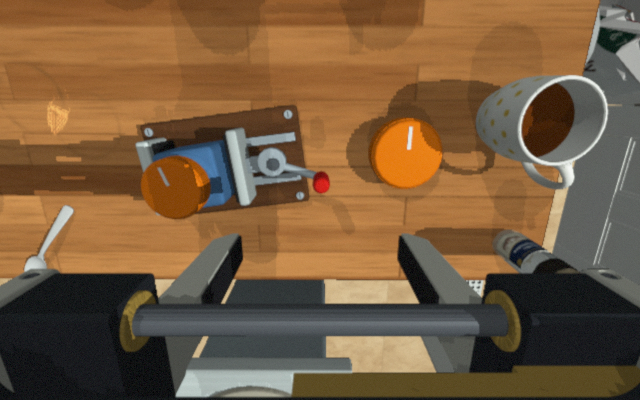

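```bash
python3 -m jog '[[0.6,0.3,0,3.1,0],[0.6,0,0,3.1,0],[0.6,0,0,3.1,0],[0.6,0,0,3.1,0],[0.6,0,0,3.1,0]]'
python3 -m jog '[[0.4,0,0,0,0],[0.3,0,0,0,0],[0.25,0,0,0,0],[0.2,0,0,0,0],[0.2,0,0,0,0]]'
python3 -m jog '[[0,0,0,0,0],[0,0,0,0,0],[0,0,0,0,0],[0,0,0,0,0]]'
```

```text
clock: 4.03
position: [0.4755, -0.1097, 0.0626]
tcp_rot: [1.0, -0.001, 0.0, 0.0]
contact_force: [0.6, -0.7, 0.6]
width: 0.69
gripper_force: 0.0
clock: 4.45
position: [0.4766, -0.1084, 0.0654]
tcp_rot: [1.0, 0.0, 0.002, 0.0]
contact_force: [-0.4, -0.3, -1.1]
width: 0.333
gripper_force: 0.0
clock: 4.78
position: [0.4762, -0.1077, 0.0646]
tcp_rot: [1.0, 0.001, 0.001, -0.0]
contact_force: [-0.7, 2.1, 10.7]
width: 0.183
gripper_force: 30.0
```

```bash
python3 -m jog '[[0,0,0,-0.1,0],[0,0,0,0,0]]'
python3 -m jog '[[0,-0.54,-0.19,0,0],[0,-0.52,-0.25,0,0],[0,0,0,0,0]]'
```

```text
clock: 4.95
position: [0.4762, -0.1077, 0.0648]
tcp_rot: [1.0, 0.001, 0.001, -0.0]
contact_force: [1.0, 2.5, -1.2]
width: 0.184
gripper_force: 30.0
clock: 5.2
position: [0.4674, -0.1046, 0.0649]
tcp_rot: [1.0, -0.001, 0.003, 0.001]
contact_force: [7.4, -3.3, -7.7]
width: 0.187
gripper_force: 30.0
```

```bash
python3 -m jog '[[0,-0.50,-0.30,0,0],[0,-0.45,-0.35,0,0],[0,0,0,0,0]]'
python3 -m jog '[[0,-0.42,-0.39,0,0],[0,-0.37,-0.44,0,0],[0,0,0,0,0]]'
python3 -m jog '[[0,-0.33,-0.48,0,0],[0,-0.27,-0.50,0,0],[0,0,0,0,0]]'
```

```text
clock: 5.45
position: [0.4567, -0.0991, 0.0648]
tcp_rot: [1.0, -0.001, 0.002, 0.001]
contact_force: [3.1, -6.9, -6.9]
width: 0.181
gripper_force: 30.0
clock: 5.7
position: [0.4468, -0.0916, 0.0647]
tcp_rot: [1.0, -0.002, -0.0, 0.001]
contact_force: [-0.6, -12.2, -1.6]
width: 0.183
gripper_force: 30.0
clock: 5.95
position: [0.4383, -0.0821, 0.0647]
tcp_rot: [1.0, -0.003, -0.002, 0.001]
contact_force: [-6.7, -14.0, 4.1]
width: 0.183
gripper_force: 30.0
```

```bash
python3 - <<'E'
import numpy as np
from scipy.optimize import least_squares
p=np.array([(476.2,-107.7),(467.4,-104.6),(456.7,-99.1),(446.8,-91.6),(438.3,-82.1)])
r=least_squares(lambda c:np.hypot(*(p-c).T)-55,(490,-55));print(r.x,r.fun)
a=np.degrees(np.arctan2(*(p-r.x).T[::-1]));print(a)
for d in range(0,40,6):
    f=np.radians(a[-1]-d); print(d,np.round(r.x+55*np.array([np.cos(f),np.sin(f)]),1))
E
```

```text
[485.52588988 -52.90374393] [ 0.58418752 -0.21815286 -0.54794767 -0.25427157  0.52212211]
[ -99.65874232 -109.3218334  -121.9636509  -135.02193031 -148.27458041]
0 [438.7 -81.8]
6 [436.  -76.8]
12 [433.8 -71.5]
18 [432.1 -66. ]
24 [431.  -60.3]
30 [430.6 -54.6]
36 [430.7 -48.8]
```

```bash
python3 -m jog '[[0,-0.4,-0.42,0,0],[0,0,0,0,0]]'
python3 -m jog '[[0,-0.25,-0.53,0,0],[0,0,0,0,0]]'
python3 -m jog '[[0,-0.17,-0.40,0,0],[0,0,0,0,0]]'
```

```text
clock: 6.12
position: [0.4352, -0.0776, 0.0647]
tcp_rot: [1.0, -0.002, -0.001, 0.001]
contact_force: [-3.7, -12.1, 2.6]
width: 0.179
gripper_force: 30.0
clock: 6.28
position: [0.4321, -0.0722, 0.0647]
tcp_rot: [1.0, -0.002, -0.002, 0.001]
contact_force: [-5.7, -12.7, 4.8]
width: 0.174
gripper_force: 29.6
clock: 6.45
position: [0.4305, -0.0685, 0.0647]
tcp_rot: [1.0, -0.002, -0.002, 0.001]
contact_force: [-5.3, -13.2, 3.6]
width: 0.175
gripper_force: 30.0
```

```bash
python3 -m jog '[[0,-0.17,-0.40,0,0],[0,0,0,0,0]]'
python3 -m jog '[[0,-0.12,-0.40,0,0],[0,0,0,0,0]]'
python3 -m jog '[[0,-0.06,-0.30,0,0],[0,0,0,0,0]]'
```

```text
clock: 6.62
position: [0.4287, -0.0654, 0.0647]
tcp_rot: [1.0, -0.003, -0.002, 0.002]
contact_force: [-5.6, -17.7, 3.8]
width: 0.166
gripper_force: 28.5
clock: 6.78
position: [0.4288, -0.065, 0.0648]
tcp_rot: [1.0, -0.005, -0.001, 0.003]
contact_force: [-3.1, -35.8, -1.8]
width: 0.171
gripper_force: 27.9
clock: 6.95
position: [0.4289, -0.0646, 0.0648]
tcp_rot: [1.0, -0.007, 0.0, 0.005]
contact_force: [-0.4, -47.5, -4.4]
width: 0.171
gripper_force: 27.7
```

```bash
python3 -m jog '[[0,0,0.45,0,0],[0,0,0.45,0,0],[0,0,0,0,0]]'
python3 -m jog '[[0.5,0,0,0,0],[0.5,0,0,0,0],[0.5,0,0,0,0],[0.5,0,0,0,0]]'
python3 -m jog '[[0.6,0,0,-3,0],[1,0,0,-4,0],[1,0,0,-4,0],[1,0,0,-4,0],[1,0,0,-2,0]]'
python3 -m jog '[[1,0,0,0,0],[1,0,0,0,0]]'
python3 - <<'E'
from h import *
print(get_obs()["q"])
c=capture("wrist"); save(c,"w2.png")
for n in("wrist","top","scene"):
    if n!="wrist": c=capture(n)
    P,u,v=pts(c)
    m=(P[:,2]>.078)&(P[:,2]<.095)&(abs(P[:,0]-.43)<.04)&(abs(P[:,1]+.07)<.035)
    k=P[m]; print(n,"knob",len(k),k.min(0) if len(k) else 0,k.max(0) if len(k) else 0)
    m=(P[:,2]>.11)&(P[:,2]<.125)&(abs(P[:,0]-.47)<.06)&(abs(P[:,1]-.03)<.06)
    k=P[m]; print("cap",len(k), cv2.minEnclosingCircle(k[:,:2].astype(np.float32)*1000),k.mean(0))
    im=c["img"].astype(int); sel=np.zeros(len(P),bool); sel[:]=m
    w=sel&(im[v,u].min(1)>140)
    if w.sum()>2: print("white",w.sum(),P[w].mean(0),np.degrees(np.arctan2(*(P[w].mean(0)-k.mean(0))[1::-1])), np.round(cv2.fitLine(P[w][:,:2].astype(np.float32),2,0,.01,.01).ravel(),3))
E
```

```text
clock: 7.2
position: [0.4291, -0.0658, 0.0648]
tcp_rot: [1.0, -0.001, -0.0, 0.001]
contact_force: [-1.7, -12.0, 1.2]
width: 0.172
gripper_force: 29.4
clock: 7.53
position: [0.43, -0.0629, 0.0646]
tcp_rot: [1.0, 0.001, 0.0, -0.0]
contact_force: [0.1, -0.8, 0.1]
width: 0.403
gripper_force: 0.0
clock: 7.95
position: [0.4308, -0.0633, 0.2387]
tcp_rot: [1.0, 0.001, 0.002, -0.0]
contact_force: [0.5, -0.2, -0.5]
width: 0.769
gripper_force: 0.0
clock: 8.12
position: [0.4305, -0.063, 0.2356]
tcp_rot: [1.0, 0.001, 0.002, -0.0]
contact_force: [0.0, -0.2, -1.0]
width: 0.908
gripper_force: 0.0
[-0.07665805  0.22718423  0.111981    2.22098909 -0.04005252  0.69212172
 -1.50588236]
wrist knob 217 [ 0.43155567 -0.07410394  0.07804407] [ 0.44861455 -0.05805658  0.08889341]
cap 3103 ((481.1183166503906, 35.144527435302734), 29.697982788085938) [0.48179698 0.03369017 0.11524667]
white 66 [0.49372527 0.03937299 0.11615182] 25.47385722595181 [0.948 0.319 0.494 0.039]
top knob 0 0 0
cap 0 ((0.0, 0.0), 0.0) [nan nan nan]
scene knob 21 [ 0.42774884 -0.07073034  0.07817915] [ 0.44487833 -0.05751365  0.08996329]
cap 172 ((477.7535400390625, 35.72022247314453), 31.3550968170166) [0.47633783 0.03605368 0.11558863]<stdin>:10: RuntimeWarning: Mean of empty slice.
  ret = um.true_divide(
```

View pics/w2.png

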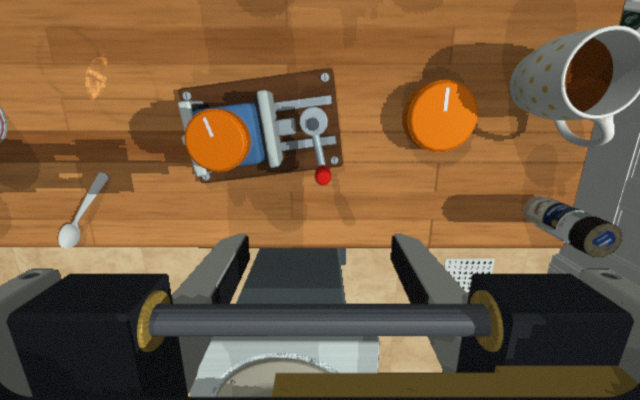

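```bash
python3 -m jog '[[1,1.19,-2.45,0,0],[1,1.19,-2.45,0,0],[1,1.19,-2.45,0,0],[1,1.19,-2.45,0,0],[1,0,0,0,0]]'
python3 -m jog '[[1,0,0,0,0],[1,0,0,0,0]]'
python3 - <<'E'
from h import *
for n in("wrist","top"):
    c=capture(n)
    P,u,v=pts(c)
    m=(P[:,2]>.11)&(P[:,2]<.125)&(abs(P[:,0]-.47)<.06)&(abs(P[:,1]-.03)<.06)
    k=P[m]; print(n,"cap",len(k),k.mean(0), cv2.minEnclosingCircle(k[:,:2].astype(np.float32)*1000) if len(k) else 0)
save(capture("wrist"),"w3.png")
E
```

```text
clock: 8.68
position: [0.4791, 0.0393, 0.233]
tcp_rot: [1.0, 0.003, -0.001, -0.001]
contact_force: [1.2, 0.2, 0.4]
width: 1.001
gripper_force: 0.0
clock: 8.85
position: [0.4766, 0.034, 0.2333]
tcp_rot: [1.0, 0.0, -0.001, 0.0]
contact_force: [-0.0, 0.0, -0.5]
width: 1.001
gripper_force: 0.0
wrist cap 2745 [0.4823768  0.03518359 0.11533281] ((480.543701171875, 34.98720169067383), 29.645971298217773)
top cap 0 [nan nan nan] 0<stdin>:6: RuntimeWarning: Mean of empty slice.
  ret = um.true_divide(
```

View pics/w3.png

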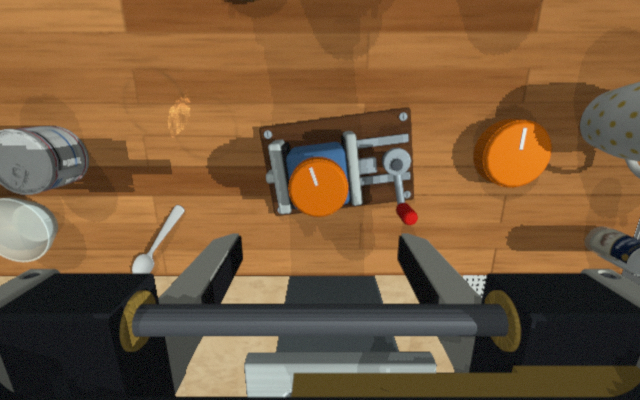

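```bash
python3 -m jog '[[1,0.15,-0.1,3.2,0],[1,0,0,3.2,0],[1,0,0,3.2,0],[1,0,0,2.6,0],[1,0,0,1.4,0]]'
python3 -m jog '[[1,0,0,0.6,0],[0.8,0,0,0,0],[0.8,0,0,0,0],[0.7,0,0,0,0],[0.68,0,0,0,0]]'
```

```text
clock: 9.42
position: [0.4777, 0.0345, 0.0962]
tcp_rot: [1.0, -0.0, -0.001, 0.0]
contact_force: [-0.1, 0.6, -0.0]
width: 0.997
gripper_force: 0.0
clock: 9.83
position: [0.4796, 0.0355, 0.0937]
tcp_rot: [1.0, 0.0, 0.001, -0.0]
contact_force: [-0.3, 0.4, -0.3]
width: 0.764
gripper_force: 0.0
```

```bash
python3 -m jog '[[0.68,-0.1,0,0.2,0],[0.66,0,0,0,0]]'
python3 -m jog '[[0,0,0,0,0],[0,0,0,0,0],[0,0,0,0,0],[0,0,0,0,0]]'
```

```text
clock: 10.0
position: [0.4781, 0.0356, 0.0911]
tcp_rot: [1.0, 0.0, 0.0, -0.0]
contact_force: [-0.1, -0.1, -1.4]
width: 0.671
gripper_force: 0.0
clock: 10.33
position: [0.478, 0.0351, 0.0908]
tcp_rot: [1.0, 0.0, 0.0, 0.0]
contact_force: [-0.6, -3.0, 5.0]
width: 0.622
gripper_force: 30.0
```

```bash
python3 -m jog '[[0,0,0,-0.01,-4],[0,0,0,-0.01,-4],[0,0,0,-0.01,-4],[0,0,0,0,0]]'
python3 -c "
from h import *;o=get_obs();print(o['torque'],2*np.degrees(np.arctan2(o['tcp_rot'][1],o['tcp_rot'][0])))"
python3 -m jog '[[0,0,0,-0.01,-4],[0,0,0,-0.01,-4],[0,0,0,-0.01,-4],[0,0,0,-0.01,-4],[0,0,0,0,0]]'
python3 -c "
from h import *;o=get_obs();print(o['torque'],2*np.degrees(np.arctan2(o['tcp_rot'][1],o['tcp_rot'][0])));save(capture('wrist'),'w4.png')"
```

```text
clock: 10.67
position: [0.4781, 0.0352, 0.0911]
tcp_rot: [0.994, 0.106, 0.0, 0.0]
contact_force: [-0.8, -2.4, 5.5]
width: 0.628
gripper_force: 30.0
[-0.5603419   0.11231591  0.18883081] 12.182777572346467
clock: 11.08
position: [0.4781, 0.0353, 0.0914]
tcp_rot: [0.97, 0.243, 0.0, 0.0]
contact_force: [0.5, -3.1, 4.2]
width: 0.63
gripper_force: 30.0
[-0.53981581  0.01070391  0.2357801 ] 28.112130038665786
```

View pics/w4.png

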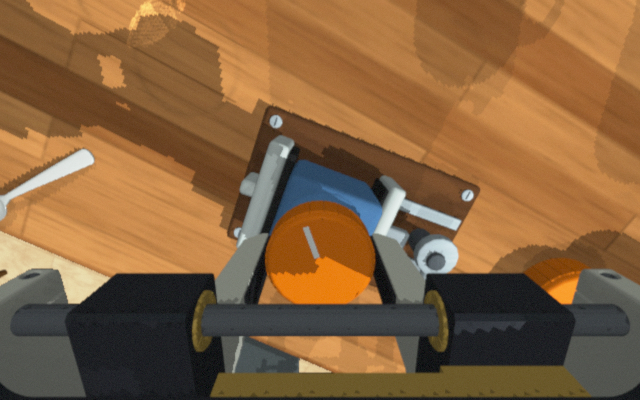

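```bash
python3 -m jog '[[0,0,0,-0.01,-4],[0,0,0,-0.01,-4],[0,0,0,-0.01,-4],[0,0,0,-0.01,-4],[0,0,0,0,-4]]'
python3 -m jog '[[0,0,0,0,-0.5],[0,0,0,0,0]]'
python3 -c "
from h import *;o=get_obs();print(o['torque'],2*np.degrees(np.arctan2(o['tcp_rot'][1],o['tcp_rot'][0])))
c=capture('wrist');save(c,'w5.png');P,u,v=pts(c)
m=(P[:,2]>.11)&(P[:,2]<.125)&(abs(P[:,0]-.475)<.035)&(abs(P[:,1]-.035)<.035)
w=m&(c['img'][v,u].min(1)>120);print(w.sum(),cv2.fitLine(P[w][:,:2].astype(np.float32),2,0,.01,.01).ravel(),P[w].mean(0))"
```

```text
clock: 11.55
position: [0.4777, 0.0349, 0.0917]
tcp_rot: [0.914, 0.407, -0.001, 0.0]
contact_force: [0.4, -5.0, 6.0]
width: 0.626
gripper_force: 30.0
clock: 11.72
position: [0.4777, 0.0349, 0.0917]
tcp_rot: [0.912, 0.41, -0.0, 0.0]
contact_force: [-0.3, -3.9, 5.3]
width: 0.627
gripper_force: 30.0
[-0.97410123  0.13496338  0.06534972] 48.354013369770115
214 [ 0.7646175  -0.64448434  0.48290992  0.04944785] [0.48290993 0.04944785 0.11722063]
```

View pics/w5.png

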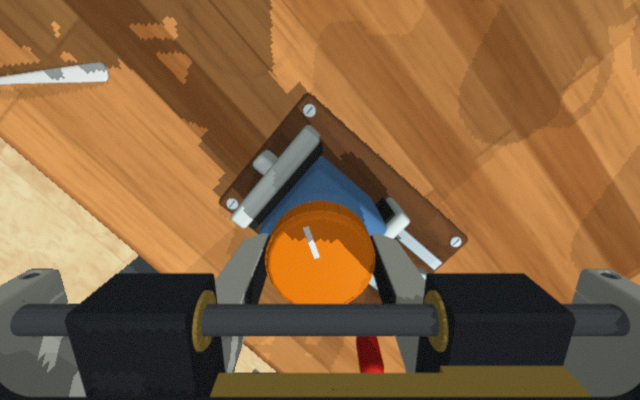

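```bash
python3 -m jog '[[0,0,0,-0.15,0],[0,0,0,-0.15,0],[0,0,0,0,0]]'
```

```text
clock: 12.02
position: [0.4778, 0.0349, 0.0946]
tcp_rot: [0.912, 0.41, -0.0, 0.0]
contact_force: [1.1, -5.6, -0.9]
width: 0.63
gripper_force: 30.0
```

```bash
python3 -m jog '[[0,0,0,-0.5,0],[0,0,0,-0.8,0],[0,0,0,-0.8,0],[0,0,0,-0.8,0],[0,0,0,-0.8,0]]'
python3 -m jog '[[0,0,0,0,0],[0,0,0,0,0],[0,0,0,0,0],[0,0,0,0,0]]'
python3 - <<'E'
from h import *
c=capture("scene");save(c,"s5.png",(270,140,400,240),6)
P,u,v=pts(c); hsv=cv2.cvtColor(c["img"],cv2.COLOR_RGB2HSV)[v,u]
m=(abs(P[:,0]-.477)<.045)&(abs(P[:,1]-.035)<.045)
o=m&(hsv[:,0]<18)&(hsv[:,1]>170)&(hsv[:,2]>90)&(P[:,2]>.09)
b=m&(hsv[:,0]>90)&(hsv[:,0]<130)&(hsv[:,1]>90)
print("cap z",o.sum(),np.percentile(P[o][:,2],[1,10,50,95]) if o.sum() else 0,"jar z",b.sum(),np.percentile(P[b][:,2],[5,50,99]) if b.sum() else 0)
E
```

```text
clock: 12.43
position: [0.4781, 0.036, 0.1328]
tcp_rot: [0.912, 0.411, 0.0, -0.0]
contact_force: [-0.2, 0.9, -0.6]
width: 0.622
gripper_force: 30.0
clock: 12.77
position: [0.4778, 0.0355, 0.1315]
tcp_rot: [0.912, 0.411, -0.0, -0.0]
contact_force: [0.6, 0.4, -0.7]
width: 0.625
gripper_force: 30.0
cap z 2 [0.14989656 0.15783754 0.1931308  0.23283572] jar z 364 [0.02502117 0.07370768 0.10889995]
```

View pics/s5.png

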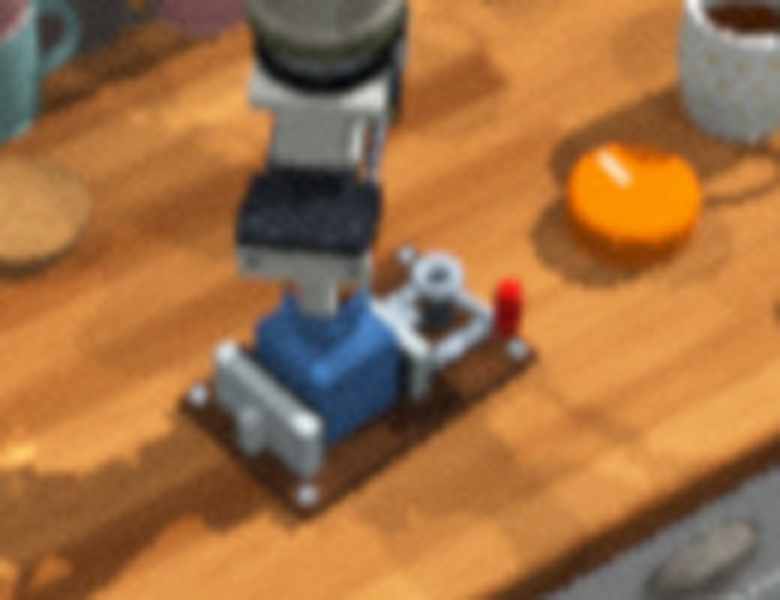

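```bash
python3 - <<'E'
from h import *
c=capture("wrist"); save(c,"w6.png"); P,u,v=pts(c); hsv=cv2.cvtColor(c["img"],cv2.COLOR_RGB2HSV)[v,u]
m=(hsv[:,0]<18)&(hsv[:,1]>190)&(hsv[:,2]>130)&(np.hypot(P[:,0]-.478,P[:,1]-.036)<.027)&(P[:,2]>.12)
k=P[m]; A=np.c_[k[:,:2]-[.478,.036],np.ones(len(k))]
print(len(k),np.median(k[:,2]),np.linalg.lstsq(A,k[:,2],rcond=None)[0])
b=(hsv[:,0]>90)&(hsv[:,0]<130)&(hsv[:,1]>90)&(np.hypot(P[:,0]-.478,P[:,1]-.036)<.06)
print("jar",b.sum(),np.percentile(P[b][:,2],[50,99]))
E
```

```text
6697 0.1561724807902399 [0.00058665 0.00064413 0.15617924]
jar 4132 [0.07856523 0.24817961]
```

View pics/w6.png

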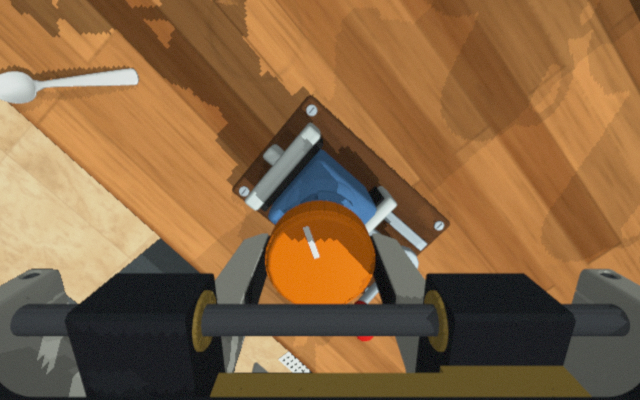

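The cap is level in the grip: its top is at 156 mm, so its lower edge is at 135 mm, 25 mm above the rim. The jar still stands square in the closed clamp.

```bash
python3 -c "from station import job_done;print(job_done())"
```

```text
the job is handed in; nothing more can be done
None
```

The job is handed in: I swung the lever to its end stop, unscrewed the cap about 48° and lifted it straight off. It is held level about 25 mm above the jar's mouth, and the jar still stands square in the closed clamp.

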